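# Flip two stock tags to show refill

## Task

The canister and the yoghurt pot are running low: flip the hinged tag on the stand in front of each of them right over its pivot, pushing it gently with the fingertips from left to right, so that its three bars show in place of the ring and it lies flat on the right-hand side. Leave the food jar's tag showing its ring, and do not pick up or shift any of the containers or the other things on the table.

Things in the scene. Friction and masses are not known exactly. Their poses are not given: they have to be found in the camera images.
- stand_can: steel tag stand just in front of the card canister, fixed to the table. Origin: middle of the underside of its base (110 x 80 x 12 mm in x, y, z); x runs along the level hinge pin, away from the robot to the container, y to the left, z up. Pin at y = 0, 120 mm above the table, between two upright cheeks (x = +-39 to 47 mm, 22 mm wide in y, 131 mm high). Beyond y = +-40 mm only the table lies below the tag
- flag_can (a joint): tag angle: 0 level on the left (+y of the stand), ring up; 1.57 upright; 3.14 level on the right (-y), three bars up; stops at 0 and 3.14. Tag 5 mm thick, 66 mm wide to 53 mm from the pin, then a 40 mm wide tab to 70 mm. Starts at 0 to 0.15. Stiff hinge (0.03 N m, under 1 N at the tab): it stays where it is left and does not fall over by itself
- flag_can_edge (a point): middle of the free edge of that tag's tab, 70 mm from the hinge pin, halfway through its thickness
- stand_pot: steel tag stand just in front of the yoghurt pot, fixed to the table. Origin: middle of the underside of its base (110 x 80 x 12 mm in x, y, z); x runs along the level hinge pin, away from the robot to the container, y to the left, z up. Pin at y = 0, 120 mm above the table, between two upright cheeks (x = +-39 to 47 mm, 22 mm wide in y, 131 mm high). Beyond y = +-40 mm only the table lies below the tag
- flag_pot (a joint): tag angle: 0 level on the left (+y of the stand), ring up; 1.57 upright; 3.14 level on the right (-y), three bars up; stops at 0 and 3.14. Tag 5 mm thick, 66 mm wide to 53 mm from the pin, then a 40 mm wide tab to 70 mm. Starts at 0 to 0.15. Stiff hinge (0.03 N m, under 1 N at the tab): it stays where it is left and does not fall over by itself
- flag_pot_edge (a point): middle of the free edge of that tag's tab, 70 mm from the hinge pin, halfway through its thickness
- stand_jar: steel tag stand just in front of the glass food jar, fixed to the table. Origin: middle of the underside of its base (110 x 80 x 12 mm in x, y, z); x runs along the level hinge pin, away from the robot to the container, y to the left, z up. Pin at y = 0, 120 mm above the table, between two upright cheeks (x = +-39 to 47 mm, 22 mm wide in y, 131 mm high). Beyond y = +-40 mm only the table lies below the tag
- flag_jar (a joint): tag angle: 0 level on the left (+y of the stand), ring up; 1.57 upright; 3.14 level on the right (-y), three bars up; stops at 0 and 3.14. Tag 5 mm thick, 66 mm wide to 53 mm from the pin, then a 40 mm wide tab to 70 mm. Starts at 0 to 0.15. Stiff hinge (0.03 N m, under 1 N at the tab): it stays where it is left and does not fall over by itself
- flag_jar_edge (a point): middle of the free edge of that tag's tab, 70 mm from the hinge pin, halfway through its thickness
- canister: card canister with a red lid, 99 mm diameter, 124 mm tall, loose, about 140 mm beyond the middle of its stand. Origin: centre of its underside
- yoghurt_pot: small round yoghurt pot with foil top, 72 mm diameter, 71 mm tall, loose, about 140 mm beyond the middle of its stand. Origin: centre of its underside
- food_jar: glass food jar with a red lid, 85 mm diameter, 132 mm tall, loose, about 140 mm beyond the middle of its stand. Origin: centre of its underside
- spice_jar: bystander: spice jar, 47 mm diameter, 98 mm tall, loose. Origin: centre of its underside
- vial: bystander: small vial with a screw cap, 31 mm diameter, 63 mm tall, loose. Origin: centre of its underside
- marker_pen: bystander: marker pen lying on the table between the left and middle stands, 135 mm long, 17 mm thick, loose. Origin: centre of its underside
- peeler_tool: bystander: peeler lying near the right edge of the table, 170 x 25 x 18 mm, loose. Origin: centre of its underside

How it is judged:
At the end, for the whole second after the job is handed in: the tags of the canister and of the yoghurt pot lie still on the right-hand side, three bars up, within 0.12 rad (7 degrees) of flat; the food jar's tag is still ring up, within 0.3 rad of flat; every loose thing is within 20 mm of where it stood (value of joint each of flag_can, flag_pot above 3.02 rad and value of joint flag_jar below 0.3 rad and velocity of joint flag_can between -0.1 and 0.1 rad/s and velocity of joint flag_pot between -0.1 and 0.1 rad/s and distance of each of canister, yoghurt_pot, food_jar, spice_jar, vial, marker_pen, peeler_tool from where it was at the start of the episode below 0.02 m); the robot touches nothing.
It fails at once if a tag or its stand is pressed hard (over 60 N) (contact force between the fingers and stand_can above 60 N or contact force between the fingers and stand_pot above 60 N or contact force between the fingers and stand_jar above 60 N).
It fails at once if the food jar's tag is turned (value of joint flag_jar above 0.3 rad).
It fails at once if a container or bystander is shifted, lifted or knocked (20 mm) (distance of any of canister, yoghurt_pot, food_jar, spice_jar, vial, marker_pen, peeler_tool from where it was at the start of the episode above 0.02 m).
It fails at once if a container is tipped (angle between any of canister, yoghurt_pot, food_jar, spice_jar, vial's own z axis and vertical above 0.3 rad).
It also fails if it takes over 61 s, if anything falls off the work surface, if the arm or the gripper's body presses on something with over 40 N, if the wrist force passes 120 N, or if a joint passes its speed limit or range.

## Robot

A 7-joint arm with a two-finger parallel gripper is mounted at the origin on a cart in front of the work surface, level with it; the furniture and walls round the work are solid. World frame = base frame: x ahead of the robot, y to its left, z up, the work surface at z = 0. Lengths are in m, angles in rad, forces in N, time in s.
With the tool pointing down it reaches from about 0.425 to 1.025 m from the base axis. Payload 9.4 kg.
Tool frame: the origin (TCP) lies midway between the tips of the shut fingers; the grasp point (between the pads) lies 19 mm behind it; z points along the fingers, y is the line along which they close (so a half turn about z gives the same grasp; the last joint's range is limited). The gripper opens to 93 mm and grips with 3 to 60 N. Pads are 15 mm wide; open, the fingers measure 128 mm over their backs; the gripper's body (75 mm by 188 mm) begins 65 mm behind the grasp point.
Start: joints at [1.204, 0.599, -0.003, 1.599, 0.002, 0.943, -0.08], TCP at [0.207, -0.695, 0.219] pointing down, gripper open.
Joint ranges: [-2.57, 2.57], [-0.35, 1.97], [-1.29, 1.29], [0.11, 2.56], [-1.05, 4.19], [0.11, 1.86], [-2.63, 2.63]. Speed limits (rad/s): [2.22, 2.22, 3.01, 3.01, 3.14, 3.14, 3.14].

## Interface

Orientations are given as a rotation vector (axis times angle).
In Python, from cell import * gives the robot as it stands. The module is installed in compiled form; this text tells all that it offers.
- The arm moves only by the shell command python3 -m handwheel 'ROWS' [OPENING] [FORCE]. ROWS is text: rows parted by semicolons, each of 6 numbers parted by spaces: the shift along the tool's x, y, z each as a share of 0.25 m, from -1 to 1, then the turn, a rotation vector about the tool's x, y, z each as a share of 45 degrees, from -1 to 1. In form: tx ty tz ax ay az; .... A call has 1 to 10 rows; each row is the pose to reach, as a shift and turn from the pose commanded when the call began, along the tool's axes at that moment; what a row does not reach only later rows make up. A row lasts 1/8 s, in which the tool goes at most 62.5 mm and 10.7 degrees, less where a joint would pass 70% of its speed; a pose out of reach is approached as far as the arm can. A call with a number of a shift or a turn outside -1 to 1 is refused whole. A call with a gripper value outside its range is refused whole. OPENING is the closure in counts, from 0 (fully open) to 255 (shut), set as the call begins (- or left out, the last holds). The fingers move at their own pace and stop on an object; FORCE is the grip in N (left out, the last holds). Time passes only in rows, so rows that repeat a pose let the fingers close. It gives the time, the measured TCP pose, the force, the opening and the grip force at its end, in the units of the state.
- get_obs(): the state, without advancing time (a new reading comes with each control period).
- grab_frame(name): name is "scene" or "top"; returns (picture, depth): 480x640x3 uint8, blue, green, red; 480x640 float32, m along the optical axis (not along the pixel's ray), 0 where there is no reading.
- camera_model(name): a dict with "fx", "fy", "cx", "cy" (pixels), "k1" (the pictures are not rectified: a ray, as slopes to the right and down, at radius r is drawn at 1 + k1 r^2 times it, then the intrinsics apply), "xyz" and "attitude" of the camera in the world. Camera axes: x right, y down, z forward; pixel columns grow to the right and rows downward; lengths in m; the calibration is good to about 2 mm. A picture is of the moment at which its call begins. camera_model takes no time and is no camera call.
- job_done(): hands the job in; it is judged then, once.
Trained networks look in the newest picture that a camera, given by its name, has taken for a name from the list of things; names that differ only in an ending like _2 or _b are one class to them, and where a whole thing is asked for, a point or a joint stands for the part that bears it (a point fixed in the world has none). Each returns a list of dicts, best first, with "p" (0 to 1); they miss things now and then, are a little off and sometimes report something else, mostly with a low value. They report only what shows in the picture. A call takes as long as a camera call.
- masks_of(camera, label): "pixels" (480x640 bool, what is visible of it) and "rect" ([left, top, width, height] in pixels, round what is visible of it).
The state is a dict: "clock": time; "joint_pos": joint angles; "joint_vel": joint speeds; "joint_torque": joint torques, N m; "tcp_pos": TCP position; "eef_rot": TCP orientation; "ft_force": force on the tool from outside, world axes, zero at the start; "wrist_torque": the same for the moment, N m; "grip_width": finger opening in m; "finger_force": force on a finger pad.
Only numpy, scipy, OpenCV 4.12 (cv2) and the standard library are available. Lean on these libraries where they do the work, as an engineer would, in place of code of your own. Each camera call takes 0.05 s, during which the arm holds its last target. There are 200 camera calls.

## Working session

There is one attempt and no reset: what is moved stays moved. The work goes in short steps, Python scripts to look and compute and a shell command to move; the robot and the scene stay as the last step left them, time stands still between calls to the robot, and variables do not carry over. Pictures are saved under pics/ and viewed, at most 10 in all, crops included, and the job is handed in when it is done.

```bash
mkdir -p pics; cat > h.py <<'E'
from cell import *
import numpy as np, cv2
from scipy.spatial.transform import Rotation as R
def cloud(name):
    im,d=grab_frame(name); m=camera_model(name)
    v,u=np.mgrid[0:480,0:640]
    K=np.array([[m['fx'],0,m['cx']],[0,m['fy'],m['cy']],[0,0,1]])
    a=np.array(m['attitude'],float)
    Rm=a if a.shape==(3,3) else R.from_rotvec(a).as_matrix()
    xd=(u-m['cx'])/m['fx']; yd=(v-m['cy'])/m['fy']; x,y=xd.copy(),yd.copy()
    for _ in range(8):
        s=1+m['k1']*(x*x+y*y); x,y=xd/s,yd/s
    P=np.stack([x*d,y*d,d],-1)@Rm.T+np.array(m['xyz'])
    P[d==0]=np.nan
    return im,P
E
python3 - <<'E'
from h import *
print({c:camera_model(c) for c in("scene","top")})
o=get_obs();print(o['clock'],o['tcp_pos'],o['eef_rot'],o['grip_width'])
for c in("top","scene"):
    im,P=cloud(c); cv2.imwrite(f'pics/{c}0.png',im); np.save(c,P)
    for l in ["stand_can","stand_pot","stand_jar","flag_can","flag_pot","flag_jar","canister","yoghurt_pot","food_jar"]:
        for r in masks_of(c,l)[:2]:
            q=P[r['pixels']];q=q[~np.isnan(q[:,0])]
            if len(q):print(c,l,round(r['p'],2),r['rect'],np.round(np.median(q,0),3),np.round(np.percentile(q,2,axis=0),3),np.round(np.percentile(q,98,axis=0),3))
E
```

```text
{'scene': {'fx': 516.9959094723887, 'fy': 516.9959094723887, 'cx': 317.50335737316965, 'cy': 235.2865634304816, 'k1': -0.10926272508055075, 'xyz': array([-0.17534217,  0.96915049,  0.6578248 ]), 'attitude': array([-0.71079507,  2.26691873, -1.45316247])}, 'top': {'fx': 497.5824289841952, 'fy': 497.5824289841952, 'cx': 315.09410631553055, 'cy': 235.01382045253195, 'k1': -0.11229971230098279, 'xyz': array([ 0.38434456, -0.02274893,  1.15515479]), 'attitude': array([-2.15177619,  2.11508662, -0.20158522])}}
0.0 [ 0.20697899 -0.6943054   0.21777488] [-3.10717775e+00 -4.53481448e-01  6.09588657e-04] 0.09267751370375658
top stand_can 0.79 [259.5, 249.5, 55.4, 56.0] [0.482 0.017 0.121] [ 0.436 -0.029  0.008] [0.535 0.075 0.129]
top stand_pot 0.95 [157.0, 242.2, 61.8, 54.8] [0.502 0.236 0.117] [0.452 0.196 0.008] [0.55  0.295 0.133]
top stand_jar 0.69 [385.3, 250.5, 41.0, 56.9] [ 0.473 -0.229  0.124] [ 0.429 -0.281  0.008] [ 0.53  -0.18   0.134]
top flag_can 0.61 [259.2, 257.3, 40.0, 33.6] [0.483 0.039 0.124] [0.453 0.005 0.119] [0.517 0.076 0.128]
top flag_pot 0.68 [448.4, 195.7, 33.9, 32.8
[... 1489 characters left out ...]
123] [0.535 0.305 0.133]
scene flag_pot 0.38 [354.5, 188.8, 14.2, 30.6] [ 0.635 -0.366  0.059] [ 0.62  -0.388  0.009] [ 0.657 -0.355  0.1  ]
scene flag_jar 0.7 [365.0, 207.4, 35.1, 5.4] [ 0.474 -0.212  0.128] [ 0.444 -0.25   0.12 ] [ 0.519 -0.174  0.134]
scene flag_jar 0.19 [237.8, 265.1, 62.4, 72.9] [0.496 0.245 0.025] [ 0.448  0.146 -0.001] [0.59  0.299 0.131]
scene canister 0.65 [264.9, 222.4, 38.5, 57.0] [0.598 0.062 0.086] [ 0.574 -0.007  0.004] [0.664 0.085 0.125]
scene yoghurt_pot 0.66 [213.7, 272.4, 28.3, 34.6] [0.629 0.245 0.055] [0.613 0.209 0.006] [0.669 0.263 0.072]
scene food_jar 0.57 [328.1, 196.7, 27.6, 44.6] [ 0.6   -0.194  0.09 ] [ 0.575 -0.25   0.018] [ 0.646 -0.18   0.134]
```

View pics/top0.png

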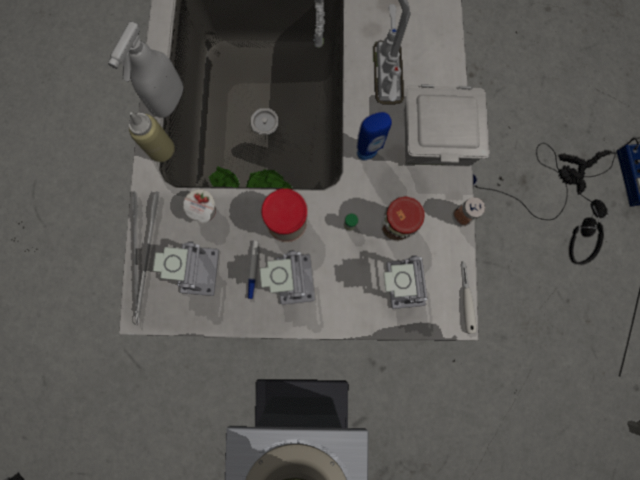

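View pics/scene0.png

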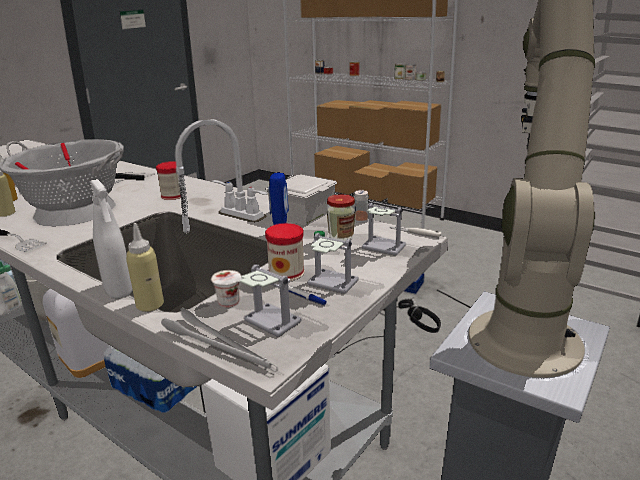

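The top view shows the three stands at pixels (190,268), (288,277) and (405,282) with their rings showing. The scene view confirms that all three tags lie level on the left, with the marker between the left and middle stands.

```bash
cat >> h.py <<'E'
# desired tool frame: z tilted t from down toward stand -y, y along pin
def frame(yaw,t):
    a=np.array([np.cos(yaw),np.sin(yaw),0]); l=np.array([-np.sin(yaw),np.cos(yaw),0])
    z=-np.sin(t)*l-np.array([0,0,np.cos(t)])
    out=[]
    for y in (a,-a): out.append(np.stack([np.cross(y,z),y,z],1))
    return out
def cmd(p,Rg=None,o=None):
    o=o or get_obs(); Rc=R.from_rotvec(o['eef_rot'])
    t=Rc.inv().apply(np.array(p)-o['tcp_pos'])/.25
    r=np.zeros(3) if Rg is None else (Rc.inv()*R.from_matrix(Rg)).as_rotvec()/(np.pi/4)
    return np.round(t,3),np.round(r,3)
E
python3 - <<'E'
from h import *
P=np.load('top.npy'); S=np.load('scene.npy')
for n,c in (("can",(.483,.01)),("pot",(.502,.235)),("jar",(.475,-.245))):
  for nm,C in(("top",P),("scene",S)):
    q=C.reshape(-1,3);q=q[~np.isnan(q[:,0])]
    near=(abs(q[:,0]-c[0])<.07)&(abs(q[:,1]-c[1])<.085)
    f=q[near&(q[:,2]>.115)&(q[:,2]<.145)&(abs(q[:,0]-c[0])<.034)&(q[:,1]>c[1]+.01)]
    b=q[near&(q[:,2]>.004)&(q[:,2]<.02)]
    ch=q[near&(q[:,2]>.118)&(q[:,2]<.14)&(abs(q[:,0]-c[0])>.038)&(q[:,0]<c[0]+.055)]
    lo=ch[ch[:,0]<c[0]];hi=ch[ch[:,0]>c[0]]
    A=np.c_[f,np.ones(len(f))][:,[0,1,3]]; s=np.linalg.lstsq(A,f[:,2],rcond=None)[0]
    print(n,nm,"base",cv2.minAreaRect(b[:,:2].astype(np.float32)*1000),"cheeks",lo.mean(0).round(4),hi.mean(0).round(4),"flag rect",cv2.minAreaRect(f[:,:2].astype(np.float32)*1000),"slope",s.round(3),"z/ymax",f[:,2].mean().round(3),f[:,1].max().round(3))
o=get_obs();print(R.from_rotvec(o['eef_rot']).as_matrix().round(3))
E
```

```text
can top base ((483.5755615234375, 9.488067626953125), (165.5333709716797, 136.72337341308594), 89.3907699584961) cheeks [0.4422 0.0057 0.1273] [0.5277 0.0158 0.1267] flag rect ((482.10882568359375, 50.47277069091797), (66.99030303955078, 60.775489807128906), 1.2205166816711426) slope [0.003 0.007 0.122] z/ymax 0.124 0.081
can scene base ((485.2747497558594, 14.965827941894531), (111.27762603759766, 86.13378143310547), 7.092701435089111) cheeks [0.441  0.0115 0.1245] [0.5278 0.0231 0.1256] flag rect ((481.9268798828125, 51.455116271972656), (65.51991271972656, 62.79206466674805), 4.032846450805664) slope [ 0.013 -0.002  0.117] z/ymax 0.124 0.084
pot top base ((501.2807922363281, 232.7659912109375), (162.33544921875, 138.3981170654297), 89.88180541992188) cheeks [0.4582 0.2345 0.1265] [0.545  0.2308 0.1269] flag rect ((502.7052001953125, 274.18243408203125), (58.31904220581055, 66.13610076904297), 89.86515045166016) slope [0.018 0.125 0.086] z/ymax 0.128 0.303
pot scene base ((506.509521484375, 238.73248291015625), (155.5282440185547, 124.69818115234375), 83.45164489746094) cheeks [0.4
[... 241 characters left out ...]
423095703125), (168.9809112548828, 139.0136260986328), 89.2166976928711) cheeks [ 0.4345 -0.2473  0.1272] [ 0.5219 -0.2404  0.1265] flag rect ((475.9150390625, -204.37432861328125), (60.890201568603516, 66.36329650878906), 89.56951141357422) slope [-0.016  0.143  0.166] z/ymax 0.129 -0.174
jar scene base ((484.4263916015625, -254.64266967773438), (120.8333740234375, 129.7618408203125), 18.606760025024414) cheeks [ 0.4339 -0.247   0.1242] [ 0.5224 -0.235   0.126 ] flag rect ((475.20697021484375, -202.84405517578125), (66.88802337646484, 62.97068786621094), 0.6649945974349976) slope [0.021 0.143 0.148] z/ymax 0.129 -0.171
[[ 0.958  0.286 -0.   ]
 [ 0.286 -0.958  0.   ]
 [-0.    -0.    -1.   ]]
```

```bash
python3 -m handwheel '0 0 -.2 0 0 0;.1 -.05 -.44 0 0 -.1;.25 -.12 -.44 0 0 -.2;.4 -.2 -.44 0 0 -.35;.55 -.28 -.44 0 0 -.5;.7 -.36 -.44 0 0 -.65;.85 -.44 -.44 0 0 -.75;.96 -.5 -.44 0 0 -.8;.96 -.5 -.44 0 0 -.8' 255 10
python3 - <<'E'
from h import *
print(get_obs()['joint_pos'],R.from_rotvec(get_obs()['eef_rot']).as_matrix().round(3))
for p in ((.46,-.27,.33),(.48,-.02,.33)): print(cmd(p,frame(.12,0)[0]))
E
```

```text
clock: 2.12
tcp_pos: [0.4036, -0.5044, 0.3288]
eef_rot: [-2.814, -1.397, -0.001]
ft_force: [0.5, -1.0, -0.1]
grip_width: 0.0076
finger_force: 0.0
[ 0.94518638  0.41190413 -0.20012115  1.65295231  0.08908234  1.08548151
  0.07078752] [[ 0.604  0.797  0.001]
 [ 0.797 -0.604  0.   ]
 [ 0.001  0.    -1.   ]]
(array([ 0.883, -0.387, -0.004]), array([ 0.001, -0.001, -0.979]))
(array([ 1.728, -0.928, -0.004]), array([ 0.001, -0.001, -0.979]))
```

```bash
python3 -m handwheel '.15 -.07 0 0 0 -.15;.3 -.14 0 0 0 -.3;.45 -.21 0 0 0 -.45;.6 -.28 0 0 0 -.6;.75 -.35 0 0 0 -.75;.88 -.39 0 0 0 -.9;.88 -.39 0 0 0 -.98;.88 -.39 0 0 0 -.98' 
python3 - <<'E'
from h import *
print(get_obs()['joint_pos'],R.from_rotvec(get_obs()['eef_rot']).as_matrix().round(3))
for p in ((.475,-.03,.32),(.475,.16,.25)): print(cmd(p,frame(.12,0)[0]),cmd(p,frame(.12,np.radians(45))[0]))
E
```

```text
clock: 3.12
tcp_pos: [0.4571, -0.2735, 0.3286]
eef_rot: [2.091, 2.345, -0.001]
ft_force: [-0.4, -0.4, -0.3]
grip_width: 0.0008
finger_force: 0.0
[ 0.78386246  0.27923654 -0.45013817  1.88120225  0.14262623  1.01241054
  0.38747468] [[-0.114  0.993 -0.   ]
 [ 0.993  0.114 -0.001]
 [-0.001 -0.    -1.   ]]
(array([0.96 , 0.182, 0.034]), array([-0.   ,  0.001, -0.007])) (array([0.96 , 0.182, 0.034]), array([-0.003, -0.999, -0.007]))
(array([1.715, 0.269, 0.313]), array([-0.   ,  0.001, -0.007])) (array([1.715, 0.269, 0.313]), array([-0.003, -0.999, -0.007]))
```

```bash
python3 -m handwheel '.15 .03 0 0 0 0;.3 .06 0 0 -.1 0;.45 .09 0 0 -.2 0;.6 .12 0 0 -.3 0;.75 .15 0 0 -.4 0;.9 .18 0 0 -.5 0;.96 .18 0 0 -.5 0;.96 .18 0 0 -.5 0' 
python3 - <<'E'
from h import *
print(get_obs()['joint_pos'])
for p in ((.475,.16,.30),(.475,.16,.22)): print(cmd(p,frame(.12,np.radians(45))[0]))
E
```

```text
clock: 4.12
tcp_pos: [0.4744, -0.029, 0.3285]
eef_rot: [1.878, 2.11, -0.373]
ft_force: [-0.2, -1.3, -0.2]
grip_width: 0.0006
finger_force: 0.0
[ 0.12701016  0.22951643 -0.55845122  2.03311     0.5564426   1.11123658
 -0.61255653]
(array([ 0.737,  0.09 , -0.182]), array([-0.003, -0.501, -0.004]))
(array([0.859, 0.09 , 0.114]), array([-0.003, -0.501, -0.004]))
```

```bash
python3 -m handwheel '.15 .02 -.04 0 -.1 0;.3 .04 -.08 0 -.2 0;.45 .06 -.12 0 -.3 0;.6 .08 -.16 0 -.4 0;.74 .09 -.18 0 -.5 0;.74 .09 -.18 0 -.5 0' 
python3 - <<'E'
from h import *
print(get_obs()['joint_pos'],R.from_rotvec(get_obs()['eef_rot']).as_matrix().round(3))
for p in ((.462,.215,.205),(.475,.10,.09)): print(cmd(p,frame(.12,np.radians(45))[0]))
E
```

```text
clock: 4.88
tcp_pos: [0.4749, 0.1617, 0.2973]
eef_rot: [1.64, 1.848, -0.684]
ft_force: [0.4, -0.5, -0.0]
grip_width: 0.0007
finger_force: 0.0
[-0.42932439  0.53069178 -0.57856143  1.88842653  0.71436895  1.56104545
 -1.21801769] [[-0.085  0.993  0.08 ]
 [ 0.702  0.117 -0.703]
 [-0.707 -0.004 -0.707]]
(array([ 0.415, -0.025,  0.107]), array([-0.006,  0.   ,  0.001]))
(array([ 0.413, -0.026,  0.76 ]), array([-0.006,  0.   ,  0.001]))
```

```bash
python3 -m handwheel '.15 -.01 .03 0 0 0;.3 -.02 .06 0 0 0;.415 -.025 .1 0 0 0;.415 -.025 .1 0 0 0;.415 -.025 .25 0 0 0;.415 -.025 .4 0 0 0;.415 -.025 .55 0 0 0;.415 -.025 .68 0 0 0;.415 -.025 .76 0 0 0;.415 -.025 .76 0 0 0' 
python3 - <<'E'
from h import *
print(get_obs()['joint_pos'])
im,P=cloud('scene'); cv2.imwrite('pics/s1.png',cv2.resize(im[150:350,180:450],None,fx=2.9,fy=2.9))
yaw=.12;c=np.array([.485,.011]);
l=np.array([-np.sin(yaw),np.cos(yaw)])
for ys,z in ((.075,.09),(.07,.10),(.065,.12),(.060,.14),(.05,.165),(.03,.18),(.0,.185),(-.03,.18),(-.05,.16),(-.06,.145),(-.06,.13)):
    print(ys,z,cmd((*(c+l*ys),z))[0])
E
```

```text
clock: 6.12
tcp_pos: [0.4759, 0.0974, 0.0922]
eef_rot: [1.643, 1.843, -0.682]
ft_force: [-0.7, 0.2, -0.1]
grip_width: 0.0008
finger_force: 0.0
[-0.41515173  0.79317941 -0.491669    2.10260381  0.9393913   1.24243845
 -1.52477576]
0.075 0.09 [-0.031 -0.006  0.045]
0.07 0.1 [-0.074 -0.006  0.031]
0.065 0.12 [-0.144 -0.006 -0.012]
0.06 0.14 [-0.215 -0.006 -0.054]
0.05 0.165 [-0.314 -0.005 -0.097]
0.03 0.18 [-0.413 -0.005 -0.083]
0.0 0.185 [-0.512 -0.005 -0.012]
-0.03 0.18 [-0.583 -0.004  0.087]
-0.05 0.16 [-0.583 -0.004  0.2  ]
-0.06 0.145 [-0.569 -0.004  0.271]
-0.06 0.13 [-0.526 -0.004  0.313]
```

View pics/s1.png

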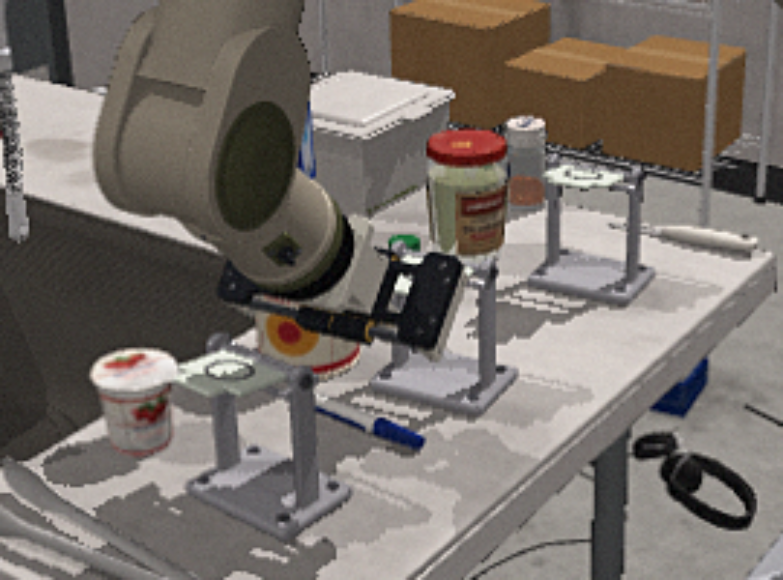

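```bash
python3 -m handwheel '0 -.006 .04 0 0 0;-.06 -.006 .04 0 0 0;-.11 -.006 .04 0 0 0;-.16 -.006 .04 0 0 0;-.21 -.006 .03 0 0 0;-.26 -.006 .02 0 0 0;-.31 -.006 .02 0 0 0;-.36 -.006 .03 0 0 0;-.41 -.006 .04 0 0 0;-.45 -.006 .04 0 0 0' 
python3 - <<'E'
from h import *
print(get_obs()['joint_pos'])
im,P=cloud('scene'); cv2.imwrite('pics/s2.png',cv2.resize(im[150:350,180:450],None,fx=2.9,fy=2.9))
yaw=.12;c=np.array([.485,.011]);
l=np.array([-np.sin(yaw),np.cos(yaw)])
for ys,z in ((-.015,.175),(-.03,.165),(-.04,.155),(-.048,.145),(-.052,.135),(-.052,.126)):
    print(ys,z,cmd((*(c+l*ys),z))[0])
E
```

```text
clock: 7.42
tcp_pos: [0.4841, 0.0122, 0.1646]
eef_rot: [1.642, 1.845, -0.681]
ft_force: [0.0, 0.8, -0.2]
grip_width: 0.0005
finger_force: 0.3
[-0.27364133  0.63678032 -0.48739299  2.16760274  0.95700165  1.23691677
 -1.36833911]
-0.015 0.175 [-0.071  0.003  0.017]
-0.03 0.165 [-0.085  0.003  0.088]
-0.04 0.155 [-0.085  0.004  0.144]
-0.048 0.145 [-0.079  0.004  0.195]
-0.052 0.135 [-0.062  0.004  0.235]
-0.052 0.126 [-0.037  0.004  0.26 ]
```

View pics/s2.png

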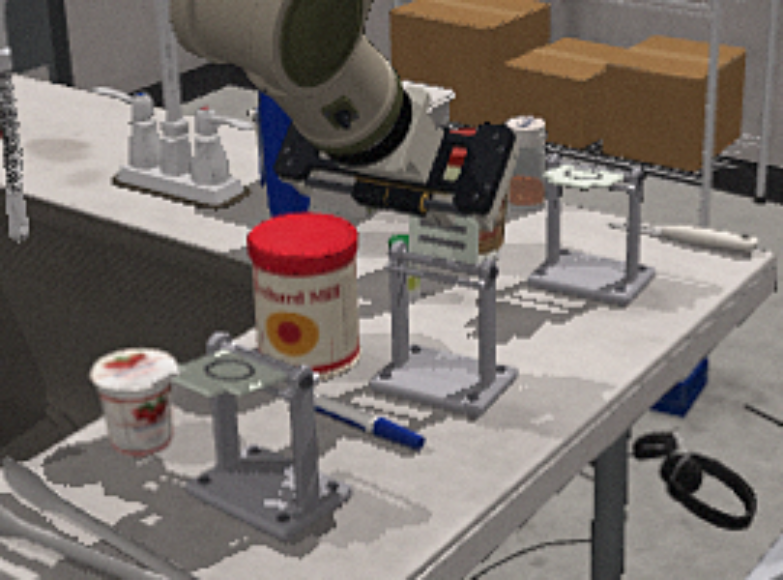

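The tag stands upright, with its three bars at crop (445,238), and the fingers are behind it. I'll push it on over.

```bash
python3 -m handwheel '-.04 .003 .005 0 0 0;-.07 .003 .02 0 0 0;-.08 .003 .055 0 0 0;-.085 .003 .09 0 0 0;-.085 .004 .12 0 0 0;-.085 .004 .145 0 0 0;-.08 .004 .195 0 0 0;-.062 .004 .235 0 0 0;-.04 .004 .255 0 0 0;-.037 .004 .26 0 0 0' 
python3 - <<'E'
from h import *
yaw=.12;c=np.array([.485,.011]);
l=np.array([-np.sin(yaw),np.cos(yaw)])
im,P=cloud('scene')
for r in masks_of('scene','flag_can')[:1]: q=P[r['pixels']];print(np.nanpercentile(q,[2,50,98],axis=0).round(3))
for ys,z in ((-.052,.122),(-.03,.30)): print(ys,z,cmd((*(c+l*ys),z))[0])
E
```

```text
clock: 8.72
tcp_pos: [0.4913, -0.0399, 0.1268]
eef_rot: [1.637, 1.84, -0.684]
ft_force: [-4.6, 6.6, 32.3]
grip_width: 0.0006
finger_force: 16.0
[[ 0.456 -0.187  0.002]
 [ 0.487 -0.004  0.123]
 [ 0.618  0.021  0.126]]
-0.052 0.122 [ 0.012 -0.001  0.016]
-0.03 0.3 [-0.433 -0.    -0.546]
```

```bash
python3 -m handwheel '-.06 0 -.06 0 0 0;-.15 0 -.15 0 0 0;-.3 0 -.3 0 0 0;-.43 0 -.48 0 0 0;-.43 0 -.55 0 0 0;-.43 0 -.55 0 0 0' 
python3 - <<'E'
from h import *
im,P=cloud('scene'); cv2.imwrite('pics/s3.png',cv2.resize(im[150:350,180:450],None,fx=2.9,fy=2.9))
Rg=frame(-.05,np.radians(45))[0]
print(get_obs()['joint_pos'],get_obs()['tcp_pos'])
for p in ((.5,.15,.30),(.503,.43,.20),(.505,.322,.092)): print(p,cmd(p,Rg))
E
```

```text
clock: 9.57
tcp_pos: [0.4891, -0.0168, 0.2979]
eef_rot: [1.641, 1.846, -0.677]
ft_force: [0.6, 1.1, -0.8]
grip_width: 0.0006
finger_force: 0.0
[-0.1809061   0.4132103  -0.50781303  2.08428624  0.85090069  1.35648242
 -1.06597266] [ 0.48872527 -0.01764532  0.29701524]
(0.5, 0.15, 0.3) (array([ 0.459,  0.124, -0.476]), array([0.15 , 0.   , 0.152]))
(0.503, 0.43, 0.2) (array([ 1.527,  0.267, -0.979]), array([0.15 , 0.   , 0.152]))
(0.505, 0.322, 0.092) (array([ 1.528,  0.225, -0.369]), array([0.15 , 0.   , 0.152]))
```

View pics/s3.png

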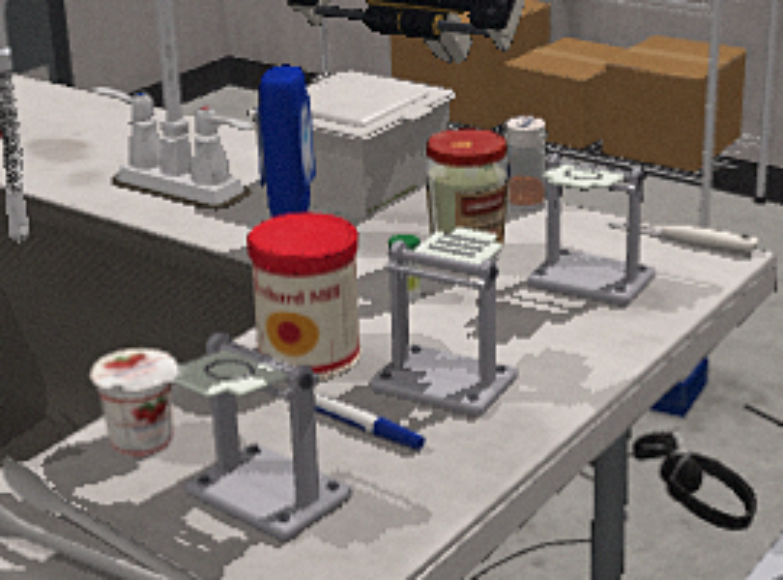

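The canister's tag at crop (460,245) now lies flat on the right with its bars up, and the other things look unmoved. Next is the pot's tag.

```bash
python3 -m handwheel '.1 .03 -.1 .03 0 .03;.2 .05 -.2 .06 0 .06;.3 .08 -.3 .09 0 .09;.4 .1 -.4 .12 0 .12;.5 .13 -.52 .15 0 .15;.62 .15 -.65 .15 0 .15;.74 .16 -.78 .15 0 .15;.84 .17 -.88 .15 0 .15;.84 .17 -.88 .15 0 .15' 
python3 - <<'E'
from h import *
Rg=frame(-.05,np.radians(45))[0]
print(get_obs()['joint_pos'],get_obs()['tcp_pos'])
for p in ((.503,.43,.20),(.505,.322,.092)): print(p,cmd(p,Rg))
E
```

```text
clock: 10.75
tcp_pos: [0.4948, 0.2912, 0.3018]
eef_rot: [1.804, 1.725, -0.753]
ft_force: [0.5, -0.1, -0.4]
grip_width: 0.0007
finger_force: 0.0
[-0.58016877  0.67522789 -0.51996301  1.5686646   0.59936165  1.75798374
 -1.30252435] [0.49475165 0.29121147 0.30180733]
(0.503, 0.43, 0.2) (array([ 0.681,  0.009, -0.107]), array([0.   , 0.003, 0.006]))
(0.505, 0.322, 0.092) (array([0.683, 0.038, 0.504]), array([0.   , 0.003, 0.006]))
```

```bash
python3 -m handwheel '.15 .01 0 0 0 0;.3 .01 .02 0 0 0;.45 .02 .05 0 0 0;.6 .02 .08 0 0 0;.68 .03 .12 0 0 0;.68 .03 .2 0 0 0;.68 .035 .3 0 0 0;.68 .04 .4 0 0 0;.68 .04 .5 0 0 0;.68 .04 .5 0 0 0' 
python3 - <<'E'
from h import *
print(get_obs()['joint_pos'])
im,P=cloud('scene'); cv2.imwrite('pics/s4.png',cv2.resize(im[170:370,120:390],None,fx=2.9,fy=2.9))
yaw=-.05;c=np.array([.501,.234]);
l=np.array([-np.sin(yaw),np.cos(yaw)])
print(cmd((*(c+l*.086),.092),frame(yaw,np.pi/4)[0]))
for ys,z in ((.001,.165),): print(ys,z,cmd((*(c+l*ys),z))[0])
E
```

```text
clock: 12.0
tcp_pos: [0.5075, 0.3172, 0.0955]
eef_rot: [1.809, 1.718, -0.755]
ft_force: [0.3, -0.5, 0.3]
grip_width: 0.0004
finger_force: 0.0
[-0.62310565  0.9323417  -0.47710896  1.60749675  0.68245602  1.52939085
 -1.46635844]
(array([ 0.014, -0.009,  0.01 ]), array([-0.001,  0.002, -0.   ]))
0.001 0.165 [-0.433 -0.009  0.044]
```

View pics/s4.png

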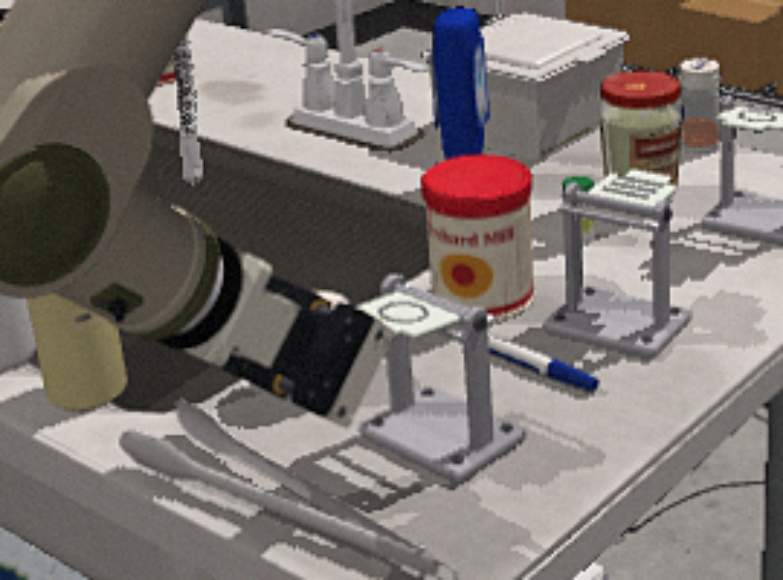

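The gripper is left of and below the pot's tag at crop (400,310) and clear of everything. I'll lift and push in the same way.

```bash
python3 -m handwheel '0 -.009 .045 0 0 0;-.05 -.009 .045 0 0 0;-.1 -.009 .045 0 0 0;-.15 -.009 .045 0 0 0;-.2 -.009 .035 0 0 0;-.25 -.009 .025 0 0 0;-.3 -.009 .025 0 0 0;-.35 -.009 .035 0 0 0;-.4 -.009 .045 0 0 0;-.435 -.009 .045 0 0 0' 
python3 - <<'E'
from h import *
print(get_obs()['joint_pos'])
im,P=cloud('scene'); cv2.imwrite('pics/s5.png',cv2.resize(im[170:370,120:390],None,fx=2.9,fy=2.9))
yaw=-.05;c=np.array([.501,.234]);
l=np.array([-np.sin(yaw),np.cos(yaw)])
for ys,z in ((-.015,.175),(-.03,.165),(-.04,.155),(-.048,.145),(-.052,.135),(-.052,.128)):
    print(ys,z,cmd((*(c+l*ys),z))[0])
E
```

```text
clock: 13.3
tcp_pos: [0.5007, 0.2348, 0.1659]
eef_rot: [1.809, 1.721, -0.75]
ft_force: [-0.3, 0.6, -0.6]
grip_width: 0.0008
finger_force: 0.3
[-0.52671494  0.78490789 -0.49287855  1.75022556  0.68248446  1.51258931
 -1.41550812]
-0.015 0.175 [-0.067  0.001  0.02 ]
-0.03 0.165 [-0.081  0.001  0.091]
-0.04 0.155 [-0.081  0.001  0.147]
-0.048 0.145 [-0.075  0.001  0.198]
-0.052 0.135 [-0.058  0.001  0.238]
-0.052 0.128 [-0.038  0.001  0.257]
```

View pics/s5.png

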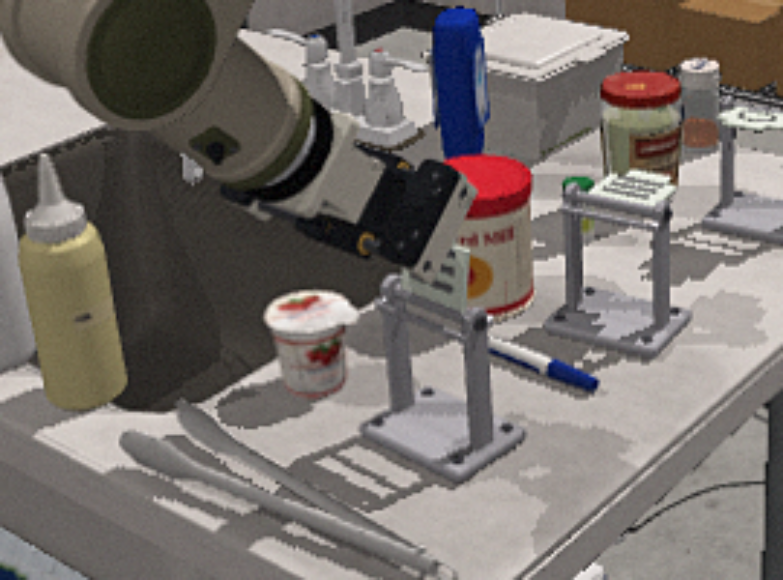

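The pot's tag stands upright at crop (435,275). I'll push it over, pressing a little less hard at the end.

```bash
python3 -m handwheel '-.04 .001 .005 0 0 0;-.067 .001 .02 0 0 0;-.078 .001 .055 0 0 0;-.081 .001 .09 0 0 0;-.081 .001 .12 0 0 0;-.081 .001 .147 0 0 0;-.075 .001 .195 0 0 0;-.058 .001 .235 0 0 0;-.042 .001 .25 0 0 0;-.038 .001 .255 0 0 0' 
python3 - <<'E'
from h import *
yaw=-.05;c=np.array([.501,.234]);
l=np.array([-np.sin(yaw),np.cos(yaw)])
for ys,z in ((-.052,.124),(-.03,.30)): print(ys,z,cmd((*(c+l*ys),z))[0])
E
```

```text
clock: 14.6
tcp_pos: [0.4982, 0.1833, 0.1279]
eef_rot: [1.807, 1.719, -0.752]
ft_force: [-0.6, 0.8, 14.5]
grip_width: 0.0004
finger_force: 7.0
-0.052 0.124 [0.008 0.001 0.014]
-0.03 0.3 [-0.43   0.001 -0.544]
```

14.5 N of pressure means the tag is against its stop. I'll retreat and check.

```bash
python3 -m handwheel '-.06 0 -.06 0 0 0;-.15 0 -.15 0 0 0;-.3 0 -.3 0 0 0;-.43 0 -.45 0 0 0;-.43 0 -.54 0 0 0;-.43 0 -.54 0 0 0' 
python3 - <<'E'
from h import *
im,P=cloud('scene'); cv2.imwrite('pics/s6.png',cv2.resize(im[150:350,180:450],None,fx=2.9,fy=2.9))
im,T=cloud('top')
for n,c in (("can",(.487,-.024)),("pot",(.499,.199))):
    q=P.reshape(-1,3);q=q[(abs(q[:,0]-c[0])<.028)&(abs(q[:,1]-c[1])<.03)&(q[:,2]>.09)&(q[:,2]<.15)]
    print(n,len(q),np.linalg.lstsq(np.c_[q[:,:2],np.ones(len(q))],q[:,2],rcond=None)[0].round(3),q.mean(0).round(3))
E
```

```text
clock: 15.35
tcp_pos: [0.4993, 0.2049, 0.3001]
eef_rot: [1.81, 1.723, -0.744]
ft_force: [0.2, -0.2, -0.1]
grip_width: 0.0002
finger_force: 0.0
can 197 [0.008 0.012 0.12 ] [ 0.487 -0.022  0.124]
pot 290 [0.005 0.009 0.119] [0.498 0.201 0.123]
```

View pics/s6.png

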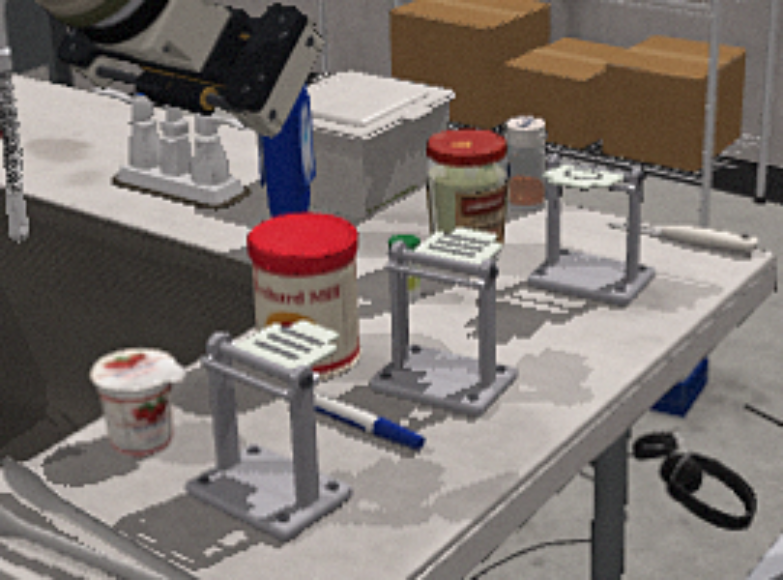

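Both tags, at crop (285,345) and (460,245), lie flat to within about 0.01 rad with their bars up. The jar's tag at (590,178) still shows its ring and nothing has shifted.

```bash
python3 -c "from cell import *; print(job_done())"
```

```text
the job is handed in; nothing more can be done
None
```

I flipped the canister and yoghurt pot tags flat onto the right with their bars up, left the jar's tag showing its ring, saw nothing shifted in the last picture, and handed the job in at about 15 s; no verdict came back.

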